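Hold a brass pull flush on a propped humidor lid for screwing

ROBOT

A 6-joint arm with a two-finger parallel gripper is mounted at the origin on the work surface. World frame = base frame: x ahead of the robot, y to its left, z up, the work surface at z = 0. Lengths are in mm, angles in rad, forces in N, time in s.
With the tool pointing down it reaches from about 325 to 775 mm from the base axis. Payload 5.5 kg.
Tool frame: the origin (TCP) lies midway between the tips of the shut fingers; the grasp point (between the pads) lies 19 mm behind it; z points along the fingers, y is the line along which they close (so a half turn about z gives the same grasp; the last joint's range is limited). The gripper opens to 88 mm and grips with 3 to 60 N. Pads are 20 mm wide; open, the fingers measure 115 mm over their backs; the gripper's body (75 mm by 178 mm) begins 61 mm behind the grasp point.
Start: joints at [-0.057, 0.091, 1.231, -0, 1.82, -0.057], TCP at [600.014, -0.003, 222.631] pointing down, gripper open.
Joint ranges: [-2.87, 2.87], [-0.86, 2.18], [0.17, 2.46], [-1.51, 4.65], [0.06, 2.69], [-2.65, 2.65]. Speed limits (rad/s): [2.57, 2.57, 3.01, 3.14, 3.14, 3.14].

INTERFACE

Orientations are given as a unit quaternion [w, x, y, z].
In Python, from plant import * gives the robot as it stands.
- The arm moves only by the shell command python3 -m handwheel 'ROWS'. ROWS is JSON, a list that holds one entry, the list of rows, each a list of 7 numbers: the turn, a rotation vector about the tool's x, y, z in rad, then the shift along the tool's x, y, z in cm, then the finger opening in cm, from 0 to 8.78. A call has 1 to 5 rows; each row is the pose to reach, as a shift and turn from the pose commanded when the call began, along the tool's axes at that moment; what a row does not reach only later rows make up. A row lasts 1/10 s, in which the tool goes at most 50 mm and 8.59 degrees, less where a joint would pass 70% of its speed; a pose out of reach is approached as far as the arm can. A call with a gripper value outside its range is refused whole. The fingers move at their own pace and stop on an object; the grip force is fixed at half the most. Time passes only in rows, so rows that repeat a pose let the fingers close. It gives the time, the measured TCP pose, the force, the opening and the grip force at its end, in the units of the state.
- state(): the state, without advancing time (a new reading comes with each control period).
- camera(name): name is "scene" or "side" or "wrist"; returns (picture, depth): 400x640x3 uint8, red, green, blue; 400x640 float32, mm along the optical axis (not along the pixel's ray), 0 where there is no reading.
- get_calibration(name): a dict with "intrinsics" (3x3 intrinsics, pixels), "world_to_cam" (4x4, takes a point from world to camera coordinates). Camera axes: x right, y down, z forward; pixel columns grow to the right and rows downward; lengths in mm; the calibration is good to about 2 mm. A picture is of the moment at which its call begins: read the wrist's pose just before it. get_calibration takes no time and is no camera call; for the wrist camera it gives the pose at the moment of the call.
- sign_off(): hands the job in; it is judged then, once.
The state is a dict: "time": time; "q": joint angles; "joint_velocities": joint speeds; "tau": joint torques, N m; "tcp_pos": TCP position; "ee_rot": TCP orientation; "ft_force": force on the tool from outside, world axes, zero at the start; "moment": the same for the moment, N m; "grip_width": finger opening in mm; "grasp_force": force on a finger pad.
Only numpy, scipy, OpenCV 4.12 (cv2) and the standard library are available. Lean on these libraries where they do the work, as an engineer would, in place of code of your own. Each camera call takes 0.05 s, during which the arm holds its last target. There are 200 camera calls.

TASK

Take the brass pull by its upright grip tab, turn it so that the notch in its backplate faces the round brass dot inlaid in the humidor's lid, and lay it flush on the sloping lid, centred inside the inlaid outline. Press it squarely against the lid with a steady push of about 10 N so that it can be screwed on from inside, without forcing the propped lid down and without disturbing the glassware and dishes; finish while still gripping the pull and pressing it there - do not let go.

Things in the scene. Friction and masses are not known exactly. Their poses are not given: they have to be found in the camera images.
- pull: Loose brass pull, about 0.2 kg: flat backplate 70 (x) x 50 (y) x 5 mm with an upright grip tab 30 (x) x 14 (y) mm on its middle, from 5 to 45 mm above the underside (grip it across the 14 mm). Lies on the cart, tab up, right of the humidor. Origin: centre of the underside; x points to the notched short edge, z up along the tab.
- notch (a point): Middle of the pull's notched edge, at the underside, 35 mm along the pull's x from its origin; same axes as the pull. The notch is 14 mm wide and 10 mm deep into the short edge; the other short edge is plain.
- lid: Dark wood lid, 200 (x) x 220 (y) x 12 mm, hinged on the humidor's near rim, propped open by a stiff stay, sloping up away from the robot at 20 to 37 degrees (varies). Origin: middle of the hinge line; x up the slope, z square out of the outer face, which is at z = 12 mm. Springy: pushed square at the seat it gives about 0.28 mm and tips about 0.0026 rad per newton, then springs back.
- seat (a point): Centre of the place for the pull, on the lid's outer face, 105 mm up the slope from the hinge; same axes as the lid (x up the slope towards the dot, z out of the face). Thin brass lines inlaid flush in the face outline 80 x 60 mm round it, the long way up the slope (5 mm margin round the pull).
- mark (a point): Round brass dot, 12 mm across, inlaid flush in the lid's outer face, 55 mm up the slope from the seat's centre. Same axes as the lid.
- humidor: Fixed open wooden box 200 (x) x 220 (y) x 90 mm tall carrying the lid. Origin: centre of its underside; the hinge is on its -x top edge.
- decanter: Bystander: empty glass decanter with glass stopper, 94 mm across, 230 mm tall. Origin under its centre.
- flip_decanter: Bystander: empty glass decanter with a closed steel flip cap, 94 mm across, 214 mm tall. Origin under its centre.
- bowl: Bystander: white porcelain bowl, 130 mm across, 55 mm tall. Origin under its centre.
- dish: Bystander: black ceramic ashtray-shaped dish, 110 mm across, 28 mm tall. Origin under its centre.

How it is judged (in metres and radians):
On the way:
1. the pull is held in the fingers, lifted clear of the cart (height (world z) of pull above 0.03 m and contact force between the fingers and pull above 2 N and contact force between pull and lid below 0.1 N), for 0.2 s.
At the end, for the whole second after the job is handed in: Gripped and at rest, the pull lies on the lid: centre within 6 mm of the seat along x and y, 3 mm along z; notch towards the dot, within 8 mm of the centre line; plate within 0.06 rad of the face; pressed on it with 4 to 20 N; fingers not on the lid (x of pull in the frame of seat between -0.006 and 0.006 m and y of pull in the frame of seat between -0.006 and 0.006 m and z of pull in the frame of seat between -0.003 and 0.003 m and x of notch in the frame of seat above 0.028 m and y of notch in the frame of seat between -0.008 and 0.008 m and angle between the z axis of pull and the z axis of seat, either way round below 0.06 rad and contact force between pull and lid between 4 and 20 N and contact force between the fingers and pull above 3 N and contact force between the fingers and lid below 0.5 N and linear speed of pull below 0.02 m/s); the arm keeps its last pose, push and grip.
It fails at once if a decanter, the bowl or the dish is shifted by more than 20 mm (distance of any of decanter, flip_decanter, bowl, dish from where it was at the start of the episode above 0.02 m).
It fails at once if the lid is forced: the seat moves more than 12 mm (distance of seat from where it was at the start of the episode above 0.012 m).
It also fails if it takes over 38 s, if anything falls off the work surface, if the arm or the gripper's body presses on something with over 40 N, if the wrist force passes 120 N, or if a joint passes its speed limit or range.

## Working session

There is one attempt and no reset: what is moved stays moved. The work goes in short steps, Python scripts to look and compute and a shell command to move; the robot and the scene stay as the last step left them, time stands still between calls to the robot, and variables do not carry over. Pictures are saved under pics/ and viewed, at most 10 in all, crops included, and the job is handed in when it is done.

```bash
mkdir -p pics; ls
python3 - <<'E'
from plant import *
import cv2,numpy as np
for n in ["scene","side"]:
    p,d=camera(n); cv2.imwrite(f"pics/{n}0.png",p[:,:,::-1]); np.save(f"{n}0.npy",d)
    c=get_calibration(n); print(n,np.round(c["intrinsics"],1).tolist(),np.round(c["world_to_cam"],3).tolist())
s=state();print(s)
E
```

```text
pics
scene [[362.1, 0.0, 319.3], [0.0, 362.1, 203.8], [0.0, 0.0, 1.0]] [[-0.442, 0.897, -0.009, 234.882], [0.645, 0.311, -0.698, -297.72], [-0.623, -0.314, -0.717, 1400.357], [0.0, 0.0, 0.0, 1.0]]
side [[409.3, 0.0, 320.9], [0.0, 409.3, 204.1], [0.0, 0.0, 1.0]] [[-0.999, -0.052, -0.005, 553.212], [-0.037, 0.771, -0.636, 62.219], [0.037, -0.635, -0.772, 1428.148], [0.0, 0.0, 0.0, 1.0]]
{'time': 0.1, 'q': array([-5.67137996e-02,  9.17830133e-02,  1.23174195e+00, -1.16131260e-05,
        1.81982331e+00, -5.67083921e-02]), 'joint_velocities': array([ 0.00016725, -0.00087512, -0.00268529, -0.00031651,  0.00042677,
       -0.00090013]), 'tau': array([ 2.46603209e-03, -4.47854412e+01, -4.07573140e+01,  6.99365954e-02,
        2.83264846e-02, -6.35370566e-05]), 'tcp_pos': array([5.99731132e+02, 1.26959175e-03, 2.21633579e+02]), 'ee_rot': array([-6.51139179e-04,  7.07109429e-01,  7.07103588e-01, -5.88722774e-04]), 'ft_force': array([0.0163952 , 0.30221789, 0.132417  ]), 'moment': array([ 0.00824027, -0.06929808,  0.06416344]), 'grasp_force': 0.0, 'grip_width': 88.06945019635735}
```

View pics/scene0.png

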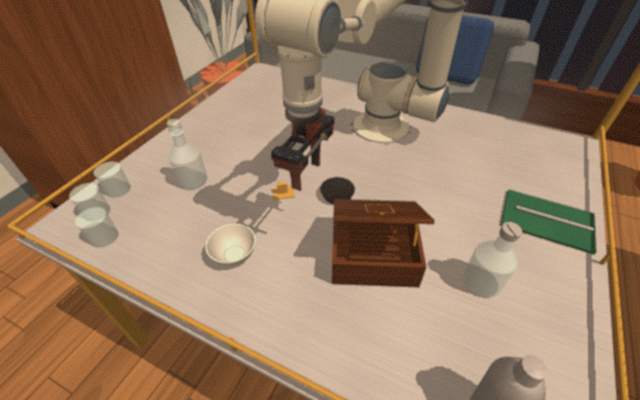

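View pics/side0.png

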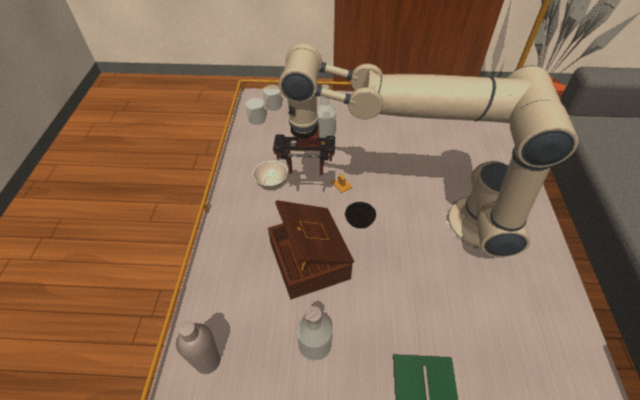

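Scene: pull at (284,190), lid at (380,210). Side: pull at (342,184), lid outline around (314,230), dish at (360,215), bowl at (271,175). Next, an enlarged crop and rough 3D points.

```bash
cat > h.py <<'E'
import numpy as np, cv2
from plant import *
def px2w(n,u,v,z,c=None):
    c=c or get_calibration(n);K=np.array(c["intrinsics"]);T=np.linalg.inv(np.array(c["world_to_cam"]))
    p=np.linalg.inv(K)@np.array([u,v,1.])*z
    return (T@np.append(p,1))[:3]
def ray(n,u,v,c=None):
    a=px2w(n,u,v,0,c);b=px2w(n,u,v,1000.,c);return a,b-a
def onplane(n,u,v,p0,nrm,c=None):
    o,d=ray(n,u,v,c);return o+d*(np.dot(p0-o,nrm)/np.dot(d,nrm))
def cloud(n,d,c=None):
    c=c or get_calibration(n);K=np.array(c["intrinsics"]);T=np.linalg.inv(np.array(c["world_to_cam"]))
    v,u=np.mgrid[:400,:640];P=np.stack([(u-K[0,2])/K[0,0]*d,(v-K[1,2])/K[1,1]*d,d,np.ones_like(d)],-1)
    return (P@T.T)[...,:3]
E
python3 - <<'E'
from h import *
p=cv2.imread("pics/side0.png");d=np.load("side0.npy")
cr=cv2.resize(p[160:280,250:400],None,fx=5,fy=5,interpolation=cv2.INTER_CUBIC);cv2.imwrite("pics/sc.png",cr)
for u,v in [(342,180),(342,187),(314,230),(330,225),(300,215),(320,245),(340,255),(360,215),(271,175),(385,100),(315,335),(200,350),(325,115)]:
    print(u,v,np.round(px2w("side",u,v,d[v,u])))
E
```

```text
342 180 [ 483. -137.   43.]
342 187 [ 482. -139.    2.]
314 230 [565. 175. 156.]
330 225 [519. 120. 110.]
300 215 [609. 135. 174.]
320 245 [544. 228. 158.]
340 255 [485. 239. 125.]
360 215 [417.  -4.   9.]
271 175 [ 754. -180.   11.]
385 100 [394.  60. 542.]
315 335 [543. 487. 137.]
200 350 [815. 549. 166.]
325 115 [ 559. -416.  117.]
```

View pics/sc.png

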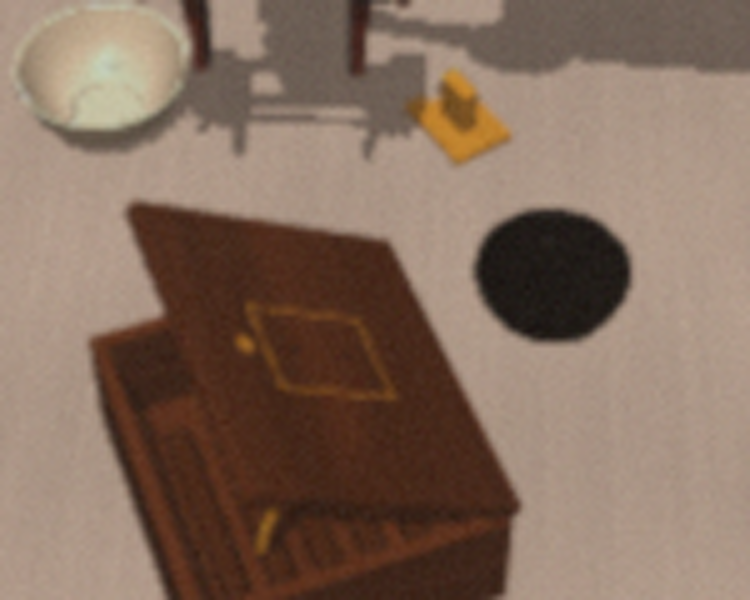

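Crop: the pull's plate is a diamond around (458,115), with the tab at (458,95). The lid outline corners are (248,304), (360,320), (395,398) and (285,390), and the dot is at (246,344). I'll fit the lid plane and check the wrist camera.

Run:
```python
from h import *
d=np.load("side0.npy")
C=cloud("side",d)
poly=(np.array([(140,215),(385,250),(500,495),(240,480)])/5+[250,160]).astype(np.int32)
m=np.zeros((400,640),np.uint8);cv2.fillPoly(m,[poly],1)
P=C[m>0]
for i in range(3):
    c=P.mean(0);n=np.linalg.svd(P-c,full_matrices=False)[2][2];n*=np.sign(n[2]);r=(P-c)@n;P=P[abs(r)<max(3,2*r.std())]
print(len(P),r.std(),c,n,"tilt",np.degrees(np.arccos(n[2])))
px=np.array([(248,304),(360,320),(395,398),(285,390),(246,344)])/5+[250,160]
W=[onplane("side",u,v,c,n) for u,v in px]
for w in W:print(np.round(w,1))
W=np.array(W);s=W[:4].mean(0);print("seat",s,"dot",np.linalg.norm(W[4]-s),[np.linalg.norm(W[i]-W[(i+1)%4]) for i in range(4)])
x=np.array([-n[0],-n[1],0]);print("uphill yaw",np.degrees(np.arctan2(x[1],x[0])),"dot yaw",np.degrees(np.arctan2(*(W[4]-s)[[1,0]])))
k=get_calibration("wrist");print(np.round(k["world_to_cam"],3),np.linalg.inv(np.array(k["world_to_cam"]))[:3,3],k["intrinsics"])
# pull
for nme in["side"]:
  B=C[(abs(C[...,0]-483)<60)&(abs(C[...,1]+139)<60)&(C[...,2]>-20)&(C[...,2]<80)]
  T=B[B[:,2]>25];print("tab",len(T),T.mean(0),T[:,2].max())
p,dd=camera("wrist");cv2.imwrite("pics/w0.png",p[:,:,::-1])
```

```text
2486 1.2422857527256024 [566.12755583 185.22358086 160.09921475] [-0.51085775 -0.22314064  0.83020035] tilt 33.880675879519934
[607.9 160.2 179.1]
[543.  133.8 132. ]
[519.2 191.4 132.9]
[581.5 220.8 179.1]
[605.7 195.3 187.1]
seat [562.88426918 176.55072712 155.77239865] dot 56.269035813977915 [np.float64(84.37321081695224), np.float64(62.345004111153806), np.float64(82.9557326868458), np.float64(66.01368611440144)]
uphill yaw 23.595514773500426 dot yaw 23.600423698248495
[[ 1.00000e+00 -0.00000e+00 -1.00000e-03 -5.99726e+02]
 [ 0.00000e+00 -9.60000e-01  2.80000e-01 -3.33970e+01]
 [-1.00000e-03 -2.80000e-01 -9.60000e-01  3.90813e+02]
 [ 0.00000e+00  0.00000e+00  0.00000e+00  1.00000e+00]] [600.21779904  77.10812859 383.81522497] [[284.5967643    0.         319.65921898]
 [  0.         284.5967643  198.11793697]
 [  0.           0.           1.        ]]
tab 44 [ 487.16423147 -147.81193573   39.62704289] 48.46877869554805
```

View pics/w0.png

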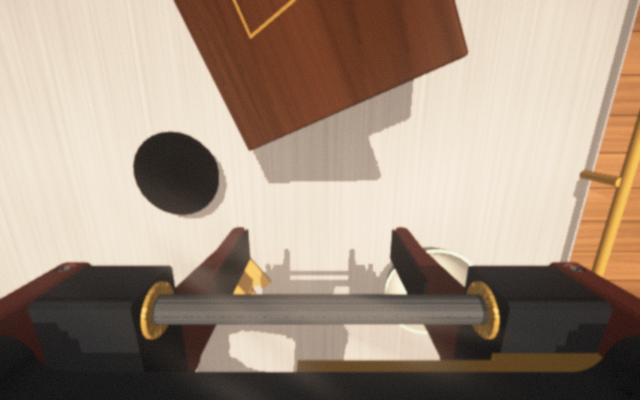

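Wrist: lid near edge corner at (250,148), outline just in view at the top, dish at (177,172), and the pull half hidden behind the left finger at (257,275). I'll move so the pull comes into clear view.

```bash
python3 -m handwheel '[[[0,0,0,-5,-2,0,8.78],[0,0,0,-10,-4.5,0,8.78],[0,0,0,-14.5,-6.5,0,8.78],[0,0,0,-19,-8.5,0,8.78],[0,0,0,-19,-8.5,0,8.78]]]'
python3 -m handwheel '[[[0,0,0,0,0,0,8.78],[0,0,0,0,0,0,8.78]]]'
python3 - <<'E'
from h import *
import pickle
c=get_calibration("wrist");p,d=camera("wrist");pickle.dump((c,p,d),open("w1.pkl","wb"))
u,v=np.array(c["intrinsics"])@(np.array(c["world_to_cam"])@[484,-141,5,1])[:3]@np.eye(3)[:, :2], 0
k=np.array(c["intrinsics"])@(np.array(c["world_to_cam"])@[484,-141,5,1])[:3];k=k/k[2];print(k)
x,y=int(k[0]),int(k[1]);x0,y0=max(x-75,0),max(y-55,0);print(x0,y0)
cv2.imwrite("pics/w1.png",cv2.resize(p[y0:y0+110,x0:x0+150,::-1],None,fx=5,fy=5,interpolation=cv2.INTER_CUBIC))
E
```

```text
time: 0.65
tcp_pos: [512.8, -194.1, 222.4]
ee_rot: [0.0, 0.709, 0.705, -0.001]
ft_force: [0.1, 0.7, -0.1]
grip_width: 87.8
grasp_force: 0.0
time: 0.85
tcp_pos: [515.4, -189.1, 222.5]
ee_rot: [-0.0, 0.707, 0.707, 0.0]
ft_force: [0.2, 0.6, 0.0]
grip_width: 88.1
grasp_force: 0.0
[295.40812283 138.32710564   1.        ]
220 83
```

View pics/w1.png

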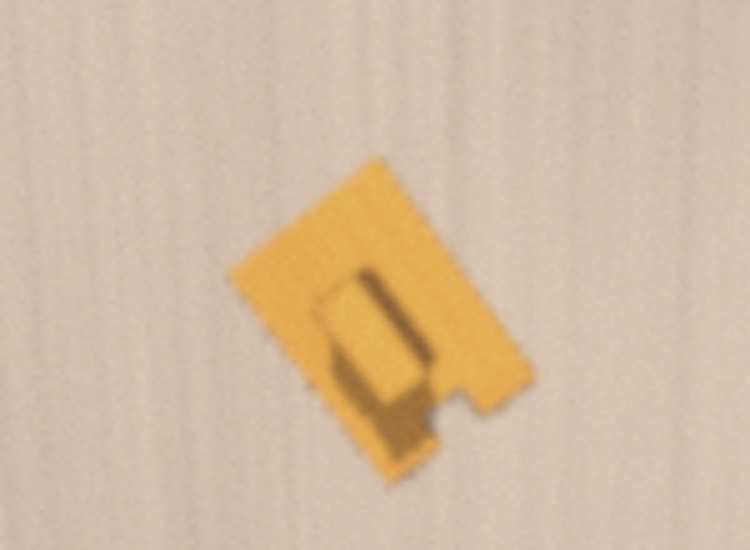

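The pull's plate corners in the crop are (378,156), (537,377), (392,485) and (229,273). The notch is at about (455,400), on the lower-right edge.

Run:
```python
from h import *
import pickle
c,p,d=pickle.load(open("w1.pkl","rb"))
px=(np.array([(378,156),(537,377),(392,485),(229,273)])+.5)/5-.5+[220,83]
W=np.array([onplane("wrist",u,v,np.array([0,0,5.]),np.array([0,0,1.]),c) for u,v in px]);print(W)
ctr=W.mean(0);e=[np.linalg.norm(W[i]-W[(i+1)%4]) for i in range(4)]
xa=(W[1]+W[2]-W[0]-W[3]);th=np.degrees(np.arctan2(xa[1],xa[0]));print(ctr,e,"yaw",th)
tp=(np.array([(315,302),(362,268),(432,358),(388,402)])+.5)/5-.5+[220,83]
# tab top visible quad: left (315,302),( ~362,268 top) ...
s=state();t=s["tcp_pos"];print(t)
dv=ctr-t
print("turn world z deg",th+180-90, "tool shift cm: x",dv[1]/10,"y",dv[0]/10,"z to tip=12:",(t[2]-12)/10)
```

```text
[[ 484.46286806 -110.20864585    5.        ]
 [ 525.55258291 -166.76700572    5.        ]
 [ 486.22608387 -196.231078      5.        ]
 [ 444.79030805 -139.55580148    5.        ]]
[ 485.25796072 -153.19063276    5.        ] [np.float64(69.90860274956887), np.float64(49.1396487754415), np.float64(70.20691196308674), np.float64(49.34741697079941)] yaw -53.91516453216036
[ 515.5942226  -188.70518855  222.45951548]
turn world z deg 36.08483546783964 tool shift cm: x 3.551455578681728 y -3.033626188188731 z to tip=12: 21.045951548294163
```

```bash
python3 -m handwheel '[[[0,0,-0.14,1.2,-1,3,8.78],[0,0,-0.28,2.4,-2,6,8.78],[0,0,-0.42,3.6,-3,9,8.78],[0,0,-0.56,3.6,-3,12,8.78],[0,0,-0.63,3.6,-3,15,8.78]]]'
python3 -m handwheel '[[[0,0,0,0,0,0,8.78],[0,0,0,0,0,2,8.78],[0,0,0,0,0,4,8.78],[0,0,0,0,0,6,8.78],[0,0,0,0,0,6,8.78]]]'
python3 - <<'E'
from h import *
s=state();R=cv2.Rodrigues(np.zeros(3))[0]
from scipy.spatial.transform import Rotation as Ro
q=s["ee_rot"];R=Ro.from_quat(np.r_[q[1:],q[0]]).as_matrix();print(s["tcp_pos"],"xyaw",np.degrees(np.arctan2(R[1,0],R[0,0])))
print("to tgt",R.T@(np.array([485.3,-153.2,12])-s["tcp_pos"])/10)
p,d=camera("wrist");cv2.imwrite("pics/w2.png",p[:,:,::-1])
E
```

```text
time: 1.4
tcp_pos: [485.5, -151.8, 71.6]
ee_rot: [0.0, 0.45, 0.893, 0.0]
ft_force: [0.1, -0.3, -0.7]
grip_width: 87.7
grasp_force: 0.0
time: 1.9
tcp_pos: [484.4, -152.7, 11.4]
ee_rot: [-0.002, 0.453, 0.891, -0.0]
ft_force: [-0.4, -0.0, 1.1]
grip_width: 87.7
grasp_force: 0.0
[ 484.41523851 -152.67757086   11.38311769] xyaw 126.07296256179343
to tgt [-0.09413204  0.04064486 -0.06204791]
```

View pics/w2.png

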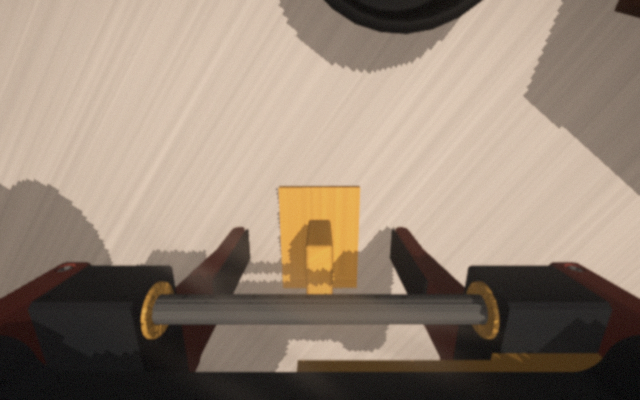

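The plate sits square between the fingers, with its plain edge at the top (278–360, 186) and the tab centred at (319,250). Closing and lifting.

```bash
for i in 1 2; do python3 -m handwheel '[[[0,0,0,0,0,0,0.5],[0,0,0,0,0,0,0.5],[0,0,0,0,0,0,0.5],[0,0,0,0,0,0,0.5],[0,0,0,0,0,0,0.5]]]'; done
python3 -m handwheel '[[[0,0,0,0,0,-3,0.5],[0,0,0,0,0,-7,0.5],[0,0,0,0,0,-11,0.5],[0,0,0,0,0,-15,0.5],[0,0,0,0,0,-19,0.5]]]'
```

```text
time: 2.45
tcp_pos: [485.2, -154.1, 13.0]
ee_rot: [0.0, 0.453, 0.891, 0.0]
ft_force: [-0.4, 0.2, 0.1]
grip_width: 51.3
grasp_force: 0.0
time: 2.95
tcp_pos: [485.0, -154.0, 12.6]
ee_rot: [-0.0, 0.453, 0.891, 0.0]
ft_force: [0.7, -0.3, -0.6]
grip_width: 13.7
grasp_force: 30.0
time: 3.45
tcp_pos: [484.6, -153.8, 203.6]
ee_rot: [-0.0, 0.453, 0.891, -0.0]
ft_force: [1.4, 0.6, -1.6]
grip_width: 14.0
grasp_force: 30.0
```

```bash
python3 -m handwheel '[[[0,0,0,1,1.5,-4,0.5],[0,0,0,3,4.5,-7,0.5],[0,0,0,5,8.5,-9,0.5],[0,0,0,7,12.5,-11,0.5],[0,0,0,9,16.5,-12,0.5]]]'
python3 -m handwheel '[[[0,0,0,2,3,0,0.5],[0,0,0,4,6.5,0,0.5],[0,0,0,6,9.5,0,0.5],[0,0,0,6,9.5,0,0.5],[0,0,0,6,9.5,0,0.5]]]'
python3 - <<'E'
from h import *
import pickle
c=get_calibration("wrist");p,d=camera("wrist");pickle.dump((c,p,d,state()),open("w3.pkl","wb"));cv2.imwrite("pics/w3.png",p[:,:,::-1])
E
```

```text
time: 3.95
tcp_pos: [566.0, 17.4, 324.5]
ee_rot: [0.001, 0.453, 0.891, 0.0]
ft_force: [0.9, -1.1, -2.7]
grip_width: 14.1
grasp_force: 30.0
time: 4.45
tcp_pos: [606.7, 120.9, 321.3]
ee_rot: [-0.001, 0.453, 0.892, -0.001]
ft_force: [-0.2, -0.1, -1.9]
grip_width: 14.1
grasp_force: 30.0
```

View pics/w3.png

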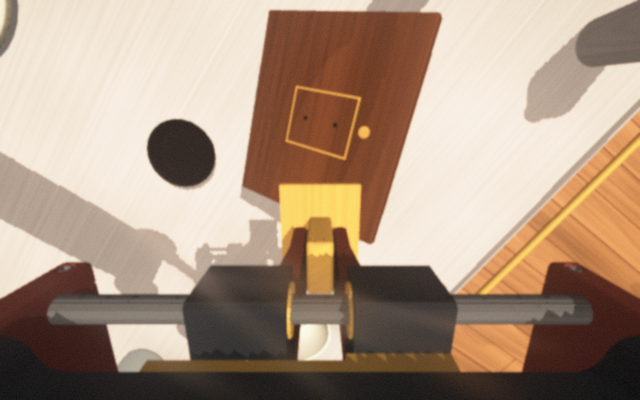

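The lid is fully visible: outline corners near (296,86), (360,98), (346,159) and (286,140), dot at (364,132). The pull is held square at (280–360, 184). I'll enlarge this.

Run:
```python
from h import *
import pickle
c,p,d,s=pickle.load(open("w3.pkl","rb"))
cv2.imwrite("pics/w3c.png",cv2.resize(p[75:170,270:390,::-1],None,fx=6,fy=6,interpolation=cv2.INTER_CUBIC))
C=cloud("wrist",d,c)
m=np.zeros((400,640),np.uint8);cv2.fillPoly(m,[np.array([(275,18),(430,20),(388,175),(258,175)])],1)
P=C[(m>0)&(d>0)]
for i in range(4):
    o=P.mean(0);n=np.linalg.svd(P-o,full_matrices=False)[2][2];n*=np.sign(n[2]);r=(P-o)@n;P=P[abs(r)<max(2.5,2.5*r.std())]
print(len(P),r.std(),o,n,np.degrees(np.arccos(n[2])),"uphill yaw",np.degrees(np.arctan2(-n[1],-n[0])))
# held plate plain edge & tab
for u,v in [(300,195),(340,195),(320,225)]:print(np.round(C[v,u],1))
np.savez("lid.npz",o=o,n=n)
```

```text
22473 0.6435629204631652 [562.42443618 207.41735508 164.99466117] [-0.5107083  -0.22001839  0.8311251 ] 33.78551257732077 uphill yaw 23.306874880184218
[579.7 138.1 315.4]
[599.9 152.3 313.7]
[597.6 134.5 331. ]
```

View pics/w3c.png

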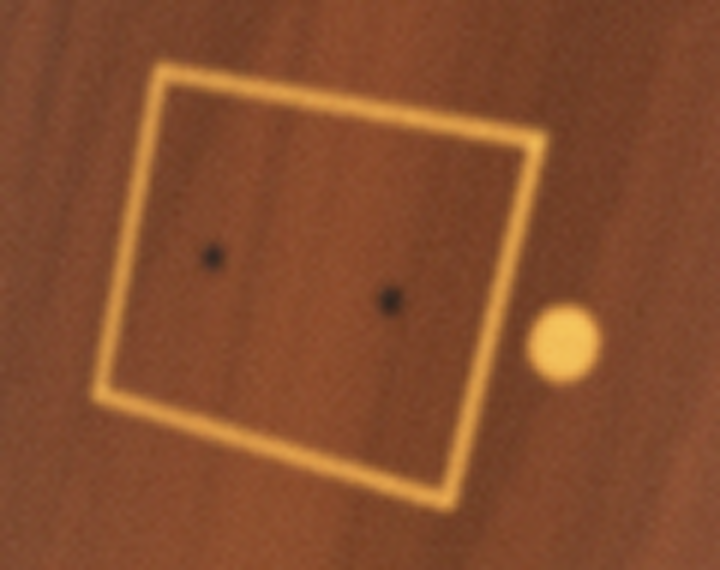

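Outline corners in the crop are (162,72), (538,138), (449,500) and (102,395), and the dot is at (564,344). Next I'll compute the placing pose.

```bash
cat > tgt.py <<'E'
from h import *
from scipy.spatial.transform import Rotation as Ro
def Rm(s): q=s["ee_rot"];return Ro.from_quat(np.r_[q[1:],q[0]]).as_matrix()
E
python3 - <<'E'
from tgt import *
import pickle
c,p,d,s=pickle.load(open("w3.pkl","rb"));L=np.load("lid.npz");o,n=L["o"],L["n"]
px=(np.array([(162,72),(538,138),(449,500),(102,395),(564,344)])+.5)/6-.5+[270,75]
W=np.array([onplane("wrist",u,v,o,n,c) for u,v in px]);print(np.round(W,1))
print([round(np.linalg.norm(W[i]-W[(i+1)%4]),1) for i in range(4)])
seat=W[:4].mean(0);dx=W[4]-seat;print("seat",seat,"dot dist",np.linalg.norm(dx))
e=(W[1]+W[2]-W[0]-W[3]);e/=np.linalg.norm(e)
for v in (dx,e):print("yaw",np.degrees(np.arctan2(v[1],v[0])),"rise",np.degrees(np.arcsin(v[2]/np.linalg.norm(v))))
x=-e;z=-n;x=x-z*(x@z);x/=np.linalg.norm(x);RT=np.c_[x,np.cross(z,x),z]
R=Rm(s);t=s["tcp_pos"]
# held plate: plain edge at plate top (7.6mm beyond tip)
for u,v in [(280,184),(360,184)]:
    w=onplane("wrist",u,v,t+R[:,2]*7.6,R[:,2],c);print("edge in tool",R.T@(w-t))
tcp=seat+12.6*n
np.savez("goal.npz",RT=RT,tcp=tcp,seat=seat)
print("tcp goal",tcp,"pre",tcp+60*n)
rv=Ro.from_matrix(R.T@RT).as_rotvec();print("rotvec tool",rv,np.linalg.norm(rv))
print("shift to pre cm",R.T@(tcp+60*n-t)/10, "goal",R.T@(tcp-t)/10)
E
```

```text
[[521.6 192.8 136. ]
 [583.5 220.2 181.3]
 [608.3 163.4 181.6]
 [546.4 136.1 136.3]
 [606.8 196.1 189.3]]
[np.float64(81.5), np.float64(62.0), np.float64(81.4), np.float64(61.9)]
seat [564.96121995 178.13888832 158.80275983] dot dist 54.771318808600554
yaw 23.302602250748865 rise 33.78551250369224
yaw 23.827862980717544 rise 33.784417830996624
edge in tool [ 37.13206457 -23.19637273   7.6       ]
edge in tool [37.1934285  25.63698159  7.6       ]
tcp goal [558.52629535 175.36665658 169.27493613] pre [527.88379728 162.16555306 219.14244237]
rotvec tool [-0.39610098 -0.49984299 -1.31278856] 1.4595043019031295
shift to pre cm [ 8.0397109  -3.86152652 10.28770807] goal [ 7.29958084 -0.60022563 15.26928654]
```

Sizes agree (81×62 outline, 55 dot). Rotating towards the goal now.

```bash
python3 -m handwheel '[[[-0.04,-0.05,-0.13,2,-1,0,0.5],[-0.08,-0.1,-0.26,4,-2,1,0.5],[-0.12,-0.15,-0.39,6,-3,2,0.5],[-0.16,-0.2,-0.52,8,-3.9,3,0.5],[-0.2,-0.25,-0.65,8,-3.9,4,0.5]]]'
python3 -m handwheel '[[[-0.04,-0.05,-0.13,0,0,0,0.5],[-0.08,-0.1,-0.26,0,0,0,0.5],[-0.12,-0.15,-0.39,0,0,0,0.5],[-0.16,-0.2,-0.52,0,0,0,0.5],[-0.196,-0.25,-0.663,0,0,0,0.5]]]'
python3 -m handwheel '[[[0,0,0,0,0,0,0.5],[0,0,0,0,0,0,0.5],[0,0,0,0,0,0,0.5]]]'
cat > where.py <<'E'
from tgt import *
g=np.load("goal.npz");s=state();R=Rm(s);t=s["tcp_pos"];RT=g["RT"];tcp=g["tcp"]-1.3*RT[:,0]
print("q",np.round(s["q"],2),"rotvec to goal",np.round(Ro.from_matrix(R.T@RT).as_rotvec(),3),"shift cm (tool)",np.round(R.T@(tcp-t)/10,3),"F tool",np.round(R.T@s["ft_force"],1),"moment",np.round(R.T@s["moment"],2))
E
python3 where.py
```

```text
time: 5.0
tcp_pos: [526.2, 161.9, 283.5]
ee_rot: [0.155, 0.138, 0.978, 0.032]
ft_force: [-0.0, 0.4, -0.8]
grip_width: 13.7
grasp_force: 30.0
time: 5.5
tcp_pos: [527.4, 160.6, 282.8]
ee_rot: [0.287, -0.196, 0.936, 0.056]
ft_force: [0.0, 0.0, -2.7]
grip_width: 13.8
grasp_force: 30.0
time: 5.8
tcp_pos: [528.1, 161.6, 283.0]
ee_rot: [0.285, -0.192, 0.937, 0.056]
ft_force: [-0.4, 0.0, -1.7]
grip_width: 14.1
grasp_force: 30.0
q [ 0.15 -0.57  1.78  0.14  1.35 -1.82] rotvec to goal [-0.005  0.    -0.008] shift cm (tool) [ 3.423  0.126 11.306] F tool [1.2 0.2 1.2] moment [-0.16  0.37  0.07]
```

```bash
python3 -m handwheel '[[[0,0,-0.004,1.2,0.1,2.5,0.5],[-0.003,0,-0.008,2.4,0.13,5,0.5],[-0.005,0,-0.008,3.4,0.13,7.5,0.5],[-0.005,0,-0.008,3.42,0.13,9.5,0.5],[-0.005,0,-0.008,3.42,0.13,9.5,0.5]]]'
python3 -m handwheel '[[[0,0,0,0,0,0,0.5],[0,0,0,0,0,0,0.5]]]'
python3 where.py
python3 - <<'E'
from tgt import *
import pickle
c=get_calibration("wrist");p,d=camera("wrist");s=state();pickle.dump((c,p,d,s),open("w4.pkl","wb"))
cv2.imwrite("pics/w4.png",cv2.resize(p[130:270,225:415,::-1],None,fx=4,fy=4,interpolation=cv2.INTER_CUBIC))
E
```

```text
time: 6.3
tcp_pos: [549.4, 172.8, 180.3]
ee_rot: [0.282, -0.198, 0.937, 0.058]
ft_force: [-1.3, 0.0, -2.1]
grip_width: 13.4
grasp_force: 30.0
time: 6.5
tcp_pos: [550.7, 172.7, 186.8]
ee_rot: [0.286, -0.198, 0.936, 0.058]
ft_force: [0.8, -0.5, -1.3]
grip_width: 13.8
grasp_force: 30.0
q [ 0.16 -0.52  1.93  0.15  1.16 -1.85] rotvec to goal [0.    0.003 0.003] shift cm (tool) [ 0.162 -0.064  1.911] F tool [ 0.3 -0.8  1.4] moment [-0.1   0.4   0.02]
```

View pics/w4.png

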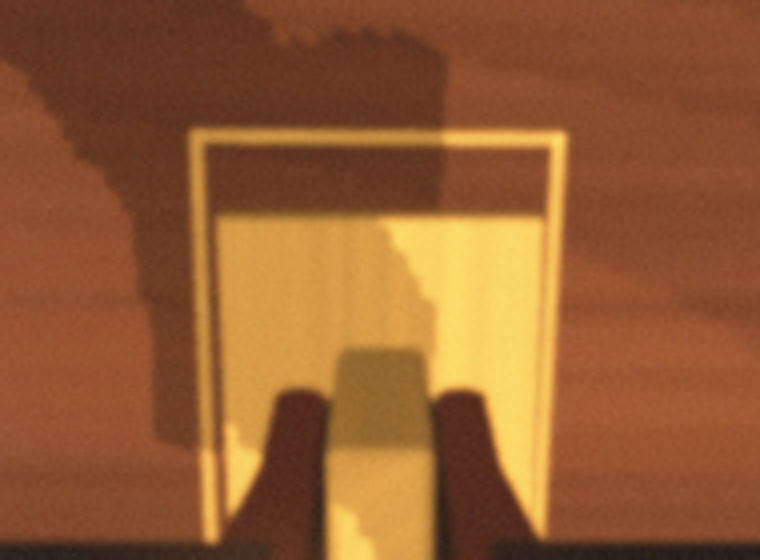

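The plate is square inside the outline: its plain edge is at crop row 216 (columns 216–546), and the outline's lower line is at row 137 (columns 197–558). I'll turn that into offsets.

Run:
```python
from tgt import *
import pickle
c,p,d,s=pickle.load(open("w4.pkl","rb"));R=Rm(s);t=s["tcp_pos"];g=np.load("goal.npz")
L=np.load("lid.npz");o,n=L["o"],L["n"]
f=lambda u,v:((u+.5)/4-.5+225,(v+.5)/4-.5+130)
C=cloud("wrist",d,c)
m=[(250,40,350,100),(240,225,330,330)]
for a,b,e,h in m:
    u0,v0=map(int,f(a,b));u1,v1=map(int,f(e,h));Q=(C[v0:v1,u0:u1].reshape(-1,3)-t)@R;print("depth med tool z",np.median(Q,0))
for u,v in [(216,216),(546,216)]:print("plate",np.round(R.T@(onplane("wrist",*f(u,v),t+R[:,2]*7.6,R[:,2],c)-t),1))
zl=(g["seat"]-t)@R[:,2];print("zl",zl)
for zz in (zl,zl+2,zl-2):
  for u,v in [(197,137),(558,137)]:print("line",round(zz,1),np.round(R.T@(onplane("wrist",*f(u,v),t+R[:,2]*zz,R[:,2],c)-t),1))
```

```text
depth med tool z [ 56.4300479  -13.55207624  31.71851793]
depth med tool z [ 26.94331568 -14.89092485   7.66514699]
plate [ 36.1 -24.7   7.6]
plate [36.2 25.7  7.6]
zl 31.85062582910122
line 31.9 [ 44.3 -31.   31.9]
line 31.9 [44.3 30.8 31.9]
line 33.9 [ 44.  -31.3  33.9]
line 33.9 [44.  31.1 33.9]
line 29.9 [ 44.6 -30.7  29.9]
line 29.9 [44.6 30.5 29.9]
```

```bash
python3 -m handwheel '[[[0,0,0,0.1,-0.03,0.6,0.5],[0,0.004,0,0.2,-0.06,1.2,0.5],[0,0.008,0.003,0.21,-0.06,1.6,0.5],[0,0.01,0.003,0.21,-0.06,1.7,0.5],[0,0.01,0.003,0.21,-0.06,1.7,0.5]]]'
python3 -m handwheel '[[[0,0,0,0,0,0,0.5],[0,0,0,0,0,0,0.5],[0,0,0,0,0,0,0.5]]]' >/dev/null
python3 where.py
python3 -m handwheel '[[[0,0,0,0,0,0.05,0.5],[0,0.002,0,0,0,0.1,0.5],[0,0.004,0,0,0,0.15,0.5],[0,0.006,0,0,0,0.2,0.5],[0,0.006,0,0,0,0.2,0.5]]]' >/dev/null
python3 where.py
python3 -m handwheel '[[[0,0,0,0,0,0.05,0.5],[0,0.002,0,0,0,0.1,0.5],[0,0.002,0,0,0,0.1,0.5],[0,0.002,0,0,0,0.1,0.5]]]' >/dev/null
python3 where.py
```

```text
time: 7.05
tcp_pos: [557.6, 175.0, 168.9]
ee_rot: [0.28, -0.197, 0.938, 0.057]
ft_force: [0.4, -0.8, -2.4]
grip_width: 13.6
grasp_force: 30.0
q [ 0.17 -0.48  1.93  0.14  1.13 -1.84] rotvec to goal [ 0.001 -0.009  0.   ] shift cm (tool) [-0.193  0.     0.08 ] F tool [1.1 0.3 1.8] moment [-0.05  0.4   0.05]
q [ 0.17 -0.48  1.92  0.14  1.14 -1.84] rotvec to goal [ 0.001 -0.015  0.   ] shift cm (tool) [-0.179  0.001 -0.114] F tool [ 1.1  0.3 -0.6] moment [-0.05  0.37  0.06]
q [ 0.17 -0.47  1.92  0.14  1.14 -1.84] rotvec to goal [ 0.001 -0.017  0.   ] shift cm (tool) [-0.167  0.001 -0.195] F tool [ 3.3  1.2 -5.6] moment [-0.16  0.59  0.1 ]
```

Contact is at about 7 N (the baseline is the pull's weight, about 1.6 N). I'll push slightly more, settle, then check.

```bash
python3 -m handwheel '[[[0,0.003,0,0,0,0.03,0.5],[0,0.005,0,0,0,0.05,0.5],[0,0.005,0,0,0,0.05,0.5],[0,0.005,0,0,0,0.05,0.5],[0,0.005,0,0,0,0.05,0.5]]]' >/dev/null
python3 where.py
python3 -m handwheel '[[[0,0,0,0,0,0,0.5],[0,0,0,0,0,0,0.5],[0,0,0,0,0,0,0.5],[0,0,0,0,0,0,0.5],[0,0,0,0,0,0,0.5]]]'
python3 where.py
python3 - <<'E'
from tgt import *
import pickle
c=get_calibration("wrist");p,d=camera("wrist");s=state();pickle.dump((c,p,d,s),open("w5.pkl","wb"))
cv2.imwrite("pics/w5.png",cv2.resize(p[130:270,225:415,::-1],None,fx=4,fy=4,interpolation=cv2.INTER_CUBIC))
E
```

```text
q [ 0.17 -0.47  1.92  0.14  1.14 -1.84] rotvec to goal [ 0.001 -0.021  0.   ] shift cm (tool) [-0.151  0.003 -0.245] F tool [ 1.5  1.1 -7.3] moment [-0.2   0.53  0.05]
time: 9.25
tcp_pos: [559.6, 175.8, 167.1]
ee_rot: [0.275, -0.198, 0.939, 0.056]
ft_force: [-5.5, -2.0, 4.9]
grip_width: 13.7
grasp_force: 30.0
q [ 0.17 -0.47  1.92  0.14  1.14 -1.84] rotvec to goal [ 0.001 -0.021  0.   ] shift cm (tool) [-0.152  0.002 -0.245] F tool [ 2.3  0.4 -7.3] moment [-0.19  0.5   0.09]
```

View pics/w5.png

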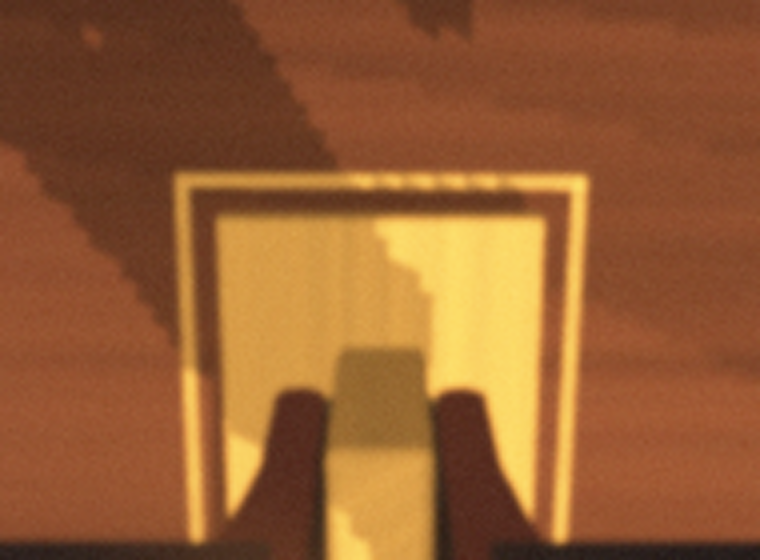

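The plate lies inside the outline with side gaps of 32 and 34 px and a lower gap of 33 px. I'll quantify the offset and flatness.

Run:
```python
from tgt import *
import pickle
c,p,d,s=pickle.load(open("w5.pkl","rb"));R=Rm(s);t=s["tcp_pos"]
f=lambda u,v:((u+.5)/4-.5+225,(v+.5)/4-.5+130)
for u,v,z in [(216,216,7.6),(546,216,7.6),(184,182,12.6),(581,182,12.6)]:print(np.round(R.T@(onplane("wrist",*f(u,v),t+R[:,2]*z,R[:,2],c)-t),1))
C=(cloud("wrist",d,c)-t)@R
def fit(P,k=.01):
    for i in range(4):
        A=np.c_[P[:,:2],np.ones(len(P))];x=np.linalg.lstsq(A,P[:,2],rcond=None)[0];r=P[:,2]-A@x;P=P[abs(r)<max(1,2.5*r.std())]
    return np.round(x,4),len(P),r.std()
X,Y,Z=C[...,0],C[...,1],C[...,2];ok=d>0
print("plate",fit(C[ok&(abs(Y)<22)&(abs(Y)>0)&(X>17)&(X<34)&(Z>3)&(Z<12)&((X>24)|(abs(Y)>16))]))
print("lid",fit(C[ok&(abs(Y)<90)&(X>5)&(X<90)&(Z>10.5)&(Z<20)&((X>39)|(abs(Y)>35))]))
```

```text
[ 36.1 -24.8   7.6]
[36.1 25.6  7.6]
[ 40.3 -30.3  12.6]
[40.4 31.6 12.6]
plate (array([8.2000e-03, 2.0000e-04, 7.3596e+00]), 1279, np.float64(0.5457468476150842))
lid (array([-3.00000e-04,  2.00000e-04,  1.24982e+01]), 33957, np.float64(0.5971343337918302))
```

The offset is about 1 mm, the plate lies within 0.01 rad of the lid, and the push is steady at about 9 N. Handing in.

```bash
python3 -c "from plant import *;print(sign_off())"
```

```text
the job is handed in; nothing more can be done
None
```

I handed the job in with the pull still gripped and pressed flush on the lid at about 9 N, notch towards the dot. The last camera check put it about 1 mm off centre and within 0.01 rad of the lid face; the sign-off call returned no verdict.

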